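Mount the long reference block in the screw holder

TASK

Mount the long white reference block in the aluminium screw holder: lay it flat in the channel and slide it home under the bridge against the end stop. Then turn the T-handled screw clockwise until it bottoms and back it off a quarter of a turn, so that the ceramic is kept in place without strain. Do not drop the block, leave the short block, bottle, timer and screwdriver where they are, and let go at the end.

Things in the scene. Friction and masses are not known exactly. Their poses are not given: they have to be found in the camera images.
- long_block: White ceramic reference block, 140 x 40 x 36 mm (x, y, z), 0.3 to 0.6 kg, origin at its centre, x along its length; lies flat and loose on the bench. The same either way round.
- short_block: Shorter white ceramic block, 90 x 40 x 36 mm, origin at its centre, x along its length; not needed, to be left alone. The two blocks may lie in either place.
- holder: Aluminium sample holder fixed to the bench; place and yaw vary. Origin on the bench under the screw's axis; x points the way the block slides in, z up. Base plate x -200 to +50 mm, 120 mm wide, its top (the bed) 16 mm above the bench. A bridge, 40 mm along x and 87 mm wide, centred on the screw axis, spans the channel on two posts; underside 58 mm, top 74 mm above the bench.
- entry (a point): Point on the bed where the underside's centre of a block set down in front of the bridge may lie: holder x = -120 mm, y = 0, z = 16 mm; axes as the holder's. Two rails 6 mm high and 12 mm thick stand on the bed from holder x = -160 to -20 mm; inner faces of rails and bridge posts at y = +-23.5 mm, so the block has 3.5 mm play each side.
- home (a point): Where the long block's centre lies when home: holder x = -35 mm, y = 0, z = 34 mm above the bench; axes as the holder's. Its far end then meets the end stop (face at holder x = +35 mm, 30 mm high) and its near end stands out at x = -105 mm. From the entry it is pushed 85 mm along +x.
- screw_bar (a point): Centre of the screw's steel T-bar, on the screw's vertical axis 118.5 mm above the bench. The bar is 84 mm long (x of this point), 12 mm wide (y), 16 mm high, and turns with the screw; below it a 12 mm thick stem, and a collar 34 mm across whose top lies 88.5 mm above the bench. To be pinched across the bar from above.
- screw (a joint): Angle of the screw in rad, growing as it is turned clockwise seen from above (screwing in); reads 0 with the bar along the holder's x. It does not rise or sink noticeably. Starts 1.3 to 2.3 rad short of bottoming, drags about 0.1 N m, stays where it is left, and meets a hard shoulder where it bottoms, at a value to be found by feel.
- reagent_bottle: Loose amber glass bottle with white cap, 64 mm across, 150 mm high, origin at the centre of its underside; leave alone.
- timer: Loose white bench timer, 60 x 70 x 22 mm, origin at the centre of its underside; leave alone.
- screwdriver: Loose black-handled screwdriver, 170 mm long, lying on the far side of the bench; leave alone.

How it is judged:
By the outcome, as a careful person would: the job done as asked, in the order asked, and still so for the second after the job is handed in, with the robot touching nothing.
It also fails if it takes over 72 s, if anything falls off the work surface, if the arm or the gripper's body presses on something with over 40 N, if the wrist force passes 120 N, or if a joint passes its speed limit or range.

ROBOT

A 7-joint arm with a two-finger parallel gripper is mounted at the origin on the work surface. World frame = base frame: x ahead of the robot, y to its left, z up, the work surface at z = 0. Lengths are in mm, angles in degrees, forces in N, time in s.
With the tool pointing down it reaches from about 425 to 925 mm from the base axis. Payload 6.8 kg.
Tool frame: the origin (TCP) lies midway between the tips of the shut fingers; the grasp point (between the pads) lies 19 mm behind it (pinch_z is the distance from the TCP to the grasp point, in mm); x points along the fingers, y is the direction in which the jaws open and shut, and the axes are right-handed (so a half turn about x gives the same grasp; the last joint's range is limited). The gripper opens to 88 mm and grips with 3 to 60 N. Pads are 20 mm wide; open, the fingers measure 115 mm over their backs; the gripper's body (75 mm by 178 mm) begins 61 mm behind the grasp point.
Start: joints at [63.994, 27.33, 1.283, 89.118, -0.659, 63.558, -4.761], TCP at [228.801, -635.057, 222.664] pointing down, gripper open.
Joint ranges: [-169.35, 169.35], [-19.33, 120.38], [-80.79, 83.38], [13.8, 139.57], [-78.32, 258.32], [9.67, 109.79], [-169.56, 169.56]. Speed limits (degrees/s): [136.94, 136.94, 180, 180, 180, 180, 180].

INTERFACE

Orientations are given as [roll, pitch, yaw] about the fixed x, y, z axes, in that order (R = Rz(yaw) Ry(pitch) Rx(roll)).
In Python, from workcell import sense, snapshot, sign_off, pinch_z gives the robot as it stands. The module is installed in compiled form; this text tells all that it offers.
- The arm moves only by the tool drive_tool, never from a script. Its argument "series" is a list of rows, each a list of 7 numbers: the shift along the tool's x, y, z in m, then the turn, a rotation vector about the tool's x, y, z in rad, then the opening, from 0 (shut) to 1 (fully open). A call has exactly 10 rows; each row shifts and turns the pose as measured when the row begins, along the tool's axes as they then stand; what a row does not reach is not made up. A row lasts 1/8 s, in which the tool goes at most 62.5 mm and 10.7 degrees, less where a joint would pass 70% of its speed; a pose out of reach is approached as far as the arm can. A call with a gripper value outside its range is refused whole. The fingers move at their own pace and stop on an object; the grip force is fixed at half the most. Time passes only in rows, so rows that do not move let the fingers close, or fill a call up. It gives the time, the measured TCP pose, the force and the opening at its end, in the units of the state.
- sense(): the state, without advancing time (a new reading comes with each control period).
- snapshot(name): name is "scene" or "top" or "wrist"; returns a dict with "frame" (480x640x3 uint8, blue, green, red), "mtx" (3x3 intrinsics, pixels), "R" (3x3) and "t" (3): a world point X has camera coordinates R X + t. Camera axes: x right, y down, z forward; pixel columns grow to the right and rows downward; lengths in mm; the calibration is good to about 2 mm. A picture is of the moment at which its call begins. There is no depth.
- sign_off(): hands the job in, once; it reports no verdict.
The state is a dict: "t": time; "joint_positions": joint angles; "joint_vel": joint speeds; "joint_torque": joint torques, N m; "tcp_pos": TCP position; "eef_rot": TCP orientation; "contact_force": force on the tool from outside, world axes, zero at the start; "ft_torque": the same for the moment, N m; "opening": finger opening in mm.
Only numpy, scipy, OpenCV 4.12 (cv2) and the standard library are available. Lean on these libraries where they do the work, as an engineer would, in place of code of your own. Each camera call takes 0.05 s, during which the arm holds its last target. There are 200 camera calls.

## Working session

There is one attempt and no reset: what is moved stays moved. The work goes in short steps, Python scripts to look and compute and a tool call to move; the robot and the scene stay as the last step left them, time stands still between calls to the robot, and variables do not carry over. Pictures are saved under pics/ and viewed, about 8 in all and at most 12, crops included, and the job is handed in when it is done.

Besides the shell and the picture viewer there is one more tool, called after ">>>" by a JSON object that holds its "op" and its "data", one argument or row to a line. drive_tool: Moves the arm, as the interface text tells. Its arguments: {"type":"object","properties":{"series":{"type":"array","items":{"type":"array","items":{"type":"number"}}}},"required":["series"]}

```bash
mkdir -p pics; python3 - <<'E'
from workcell import *
import cv2, pickle
s=sense(); print(s, pinch_z)
d={n:snapshot(n) for n in("scene","top","wrist")}
pickle.dump(d,open('d0.pkl','wb'))
for n in d:
    print(n,d[n]['mtx'].tolist(),d[n]['R'].round(3).tolist(),d[n]['t'].round(1).tolist()); cv2.imwrite(f'pics/{n}0.png',d[n]['frame'])
E
```

```text
{'t': 0.0, 'joint_positions': array([63.99585692, 27.3741083 ,  1.27951593, 89.17676849, -0.66072516,
       63.55818874, -4.76121267]), 'joint_vel': array([ 0.04288465, -0.04400497, -0.01325791,  0.07616844, -0.00434111,
        0.09153356,  0.0418093 ]), 'joint_torque': array([ 2.42348297e-04, -5.82848060e+01,  1.53462991e+00, -2.72609943e+01,
       -5.43309236e-02,  1.70057587e-02,  1.92072716e-04]), 'tcp_pos': array([ 228.56229874, -634.49307031,  221.71268013]), 'eef_rot': array([-86.81431208,  89.89823825, 112.99706733]), 'contact_force': array([-0.15095952, -0.25284978, -0.53853481]), 'ft_torque': array([ 0.00421229, -0.03068651, -0.02057706]), 'opening': 87.68126640949366} 18.700000000000003
scene [[435.296339203563, 0.0, 322.15178750990077], [0.0, 435.296339203563, 244.91349846966162], [0.0, 0.0, 1.0]] [[-0.775, 0.632, 0.004], [0.538, 0.663, -0.521], [-0.332, -0.402, -0.854]] [421.2, -254.3, 1407.9]
top [[554.7795673291738, 0.0, 323.31587879424995], [0.0, 554.7795673291738, 234.1089002023472], [0.0, 0.0, 1.0]] [[-0.026, -1.0, -0.002], [-0.989, 0.026, -0.148], [0.148, -0.002, -0.989]] [7.4, 564.9, 1299.3]
wrist [[337.14425817399933, 0.0, 327.13783051336736], [0.0, 337.14425817399933, 238.78270466963951], [0.0, 0.0, 1.0]] [[0.339, -0.941, -0.002], [-0.895, -0.324, 0.307], [-0.29, -0.103, -0.952]] [-674.8, -37.0, 392.4]
```

View pics/top0.png

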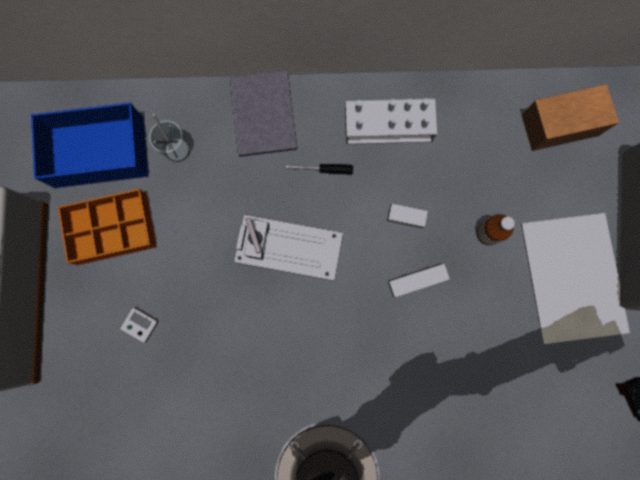

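View pics/scene0.png

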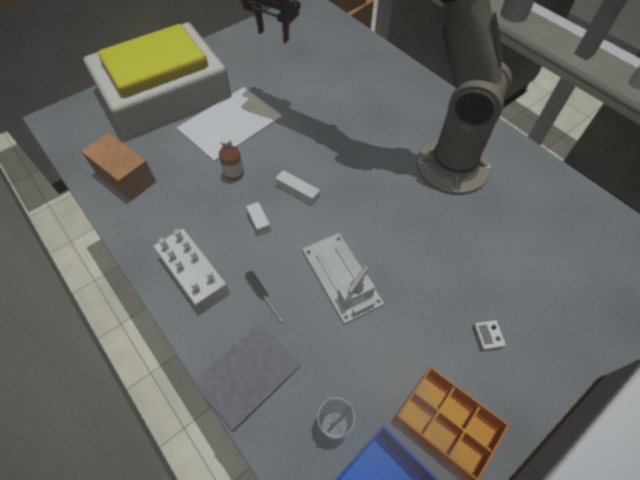

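The top view shows the long block at about (419,280) and the short one at (408,215). The holder is centred at (290,248) with its bridge and T-bar at (254,238), so the block slides in leftwards (+y).

```bash
cat > h.py <<'E'
import numpy as np, cv2
def ray(s,uv,z):
    """pixel -> world point on plane at height z"""
    R,t,K=map(np.array,(s['R'],s['t'],s['mtx'])); c=-R.T@t
    uv=np.atleast_2d(uv).astype(float)
    d=(R.T@np.linalg.inv(K)@np.c_[uv,np.ones(len(uv))].T).T
    return c+d*((z-c[2])/d[:,2])[:,None]
def proj(s,X):
    R,t,K=map(np.array,(s['R'],s['t'],s['mtx'])); p=(np.atleast_2d(X)@R.T+t)@K.T
    return p[:,:2]/p[:,2:]
def rect(s,mask,z):
    """minAreaRect of mask pixels in world plane z: centre, size, long-axis yaw"""
    cs,_=cv2.findContours(mask,cv2.RETR_EXTERNAL,cv2.CHAIN_APPROX_NONE)
    c=max(cs,key=cv2.contourArea)[:,0]
    p=ray(s,c,z)[:,:2].astype(np.float32)
    b=cv2.boxPoints(cv2.minAreaRect(p)); e=[b[1]-b[0],b[2]-b[1]]
    L=max(e,key=np.linalg.norm)
    return b.mean(0),sorted(map(np.linalg.norm,e)),np.degrees(np.arctan2(L[1],L[0]))%180,b
E
python3 - <<'E'
import pickle
from h import *
d=pickle.load(open('d0.pkl','rb'))
def roi(n,x0,y0,x1,y1,th):
    g=cv2.cvtColor(d[n]['frame'],6); m=np.zeros_like(g); m[y0:y1,x0:x1]=(g[y0:y1,x0:x1]>th)*255
    return m
for th in(120,140,160):
  for nm,n,r,z in[('long','top',(375,250,465,310),36),('short','top',(380,195,440,240),36),('holder','top',(220,200,355,290),16),
    ('long','scene',(265,160,330,212),36),('short','scene',(238,195,278,240),36),('holder','scene',(290,225,400,330),16)]:
    c,s,y,b=rect(d[n],roi(n,*r,th),z); print(th,nm,n,c.round(1),np.round(s,1),round(y,1),b.round(0).tolist() if nm=='holder' else '')
def up(n,x0,y0,x1,y1,k): return cv2.resize(d[n]['frame'][y0:y1,x0:x1],None,fx=k,fy=k,interpolation=2)
cv2.imwrite('pics/crop1.png',np.hstack([up('top',225,205,350,285,3.2)[:256,:400],up('scene',295,225,390,325,4)[:256*2,:380][:256] if 0 else cv2.resize(d['scene']['frame'][225:325,295:390],(380,256))]))
cv2.imwrite('pics/crop1.png',up('top',225,205,350,285,6))
E
```

```text
120 long top [ 448.3 -235.3] [ 40.6 140. ] 106.2 
120 short top [ 608.9 -215.4] [41.  89.8] 76.5 
120 holder top [539.9  80.9] [120.5 252.4] 78.1 [[455.0, -30.0], [573.0, -55.0], [625.0, 192.0], [507.0, 217.0]]
120 long scene [ 449.5 -236.1] [ 45.8 144.3] 106.6 
120 short scene [ 609.3 -216.8] [44.9 95.7] 77.5 
120 holder scene [536.6  57.4] [147.8 303.5] 82.6 [[444.0, -84.0], [590.0, -103.0], [630.0, 198.0], [483.0, 217.0]]
140 long top [ 448.4 -234.9] [ 37.8 137.8] 106.4 
140 short top [ 608.6 -215.3] [37.1 87.8] 76.2 
140 holder top [539.4  79.5] [117.  247.7] 78.1 [[457.0, -30.0], [571.0, -54.0], [622.0, 189.0], [508.0, 213.0]]
140 long scene [ 450.4 -235.8] [ 39.7 139.2] 106.4 
140 short scene [ 610. -216.] [39.7 90.3] 76.9 
140 holder scene [534.5  79.7] [130.5 248. ] 77.9 [[445.0, -28.0], [572.0, -55.0], [624.0, 187.0], [497.0, 215.0]]
160 long top [ 448.5 -234.5] [ 33.8 134.1] 106.8 
160 short top [ 608.2 -215. ] [34.6 83.5] 75.3 
160 holder top [539.2  79.4] [113.9 242.9] 77.9 [[458.0, -27.0], [569.0, -51.0], [620.0, 186.0], [509.0, 210.0]]
160 long scene [ 450.6 -235.7] [ 34.7 134.2] 106.4 
160 short scene [ 610.7 -215.9] [35.1 85.7] 76.4 
160 holder scene [537.1  48.6] [100.4 180.5] 79.7 [[472.0, -31.0], [570.0, -49.0], [603.0, 128.0], [504.0, 146.0]]
```

View pics/crop1.png

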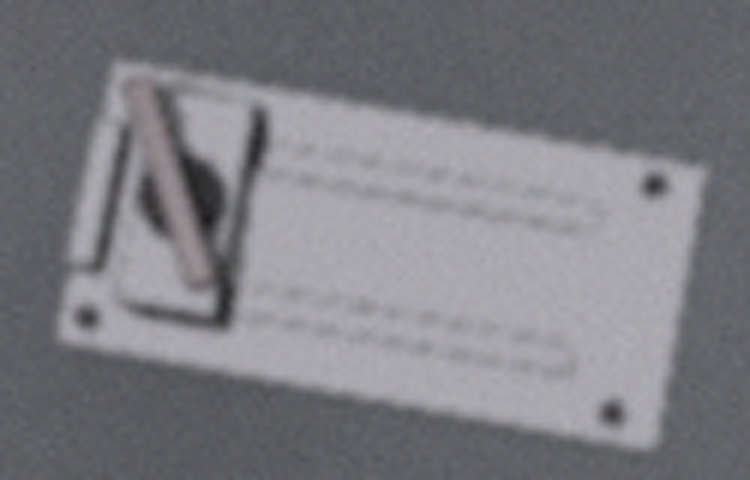

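The crop shows the holder square, with the T-bar from about (248,219) to (258,252) in full-frame pixels and its shoulder end at the left.

```bash
cat >> h.py <<'E'
from scipy.spatial.transform import Rotation as Ro
def Rt(s): return Ro.from_euler('xyz',s['eef_rot'],degrees=True)
def goal(s,pos,jaw):
    """tool-frame shift (mm) and turn (deg) to TCP pos with tool down, jaw axis yaw (mod 180)"""
    R=Rt(s); y=np.array([np.cos(np.radians(jaw)),np.sin(np.radians(jaw)),0])
    if R.as_matrix()[:,1]@y<0: y=-y
    x=np.array([0,0,-1.]); G=Ro.from_matrix(np.c_[x,y,np.cross(x,y)])
    dp=np.array(pos)-s['tcp_pos']
    print('t',round(s['t'],2),'tcp',s['tcp_pos'].round(1),'jaw',np.degrees(np.arctan2(*R.as_matrix()[[1,0],1])).round(1),'open',round(s['opening'],1),'F',s['contact_force'].round(1),'M',s['ft_torque'].round(2),'q',s['joint_positions'].round(0))
    print('shift now-axes',R.inv().apply(dp).round(1),'after-turn axes',G.inv().apply(dp).round(1),'turn deg',(R.inv()*G).as_rotvec(degrees=True).round(2),'rad',(R.inv()*G).as_rotvec().round(3))
E
python3 - <<'E'
import pickle
from h import *
from workcell import sense
d=pickle.load(open('d0.pkl','rb'))
b=ray(d['top'],[(248.3,219.2),(258.3,252.5)],126.5); print('bar',b.round(1),b.mean(0),np.linalg.norm(b[0]-b[1]),np.degrees(np.arctan2(*(b[0]-b[1])[[1,0]])))
c=np.array([539.6,80.3]); a=np.radians(78.05); print('origin',c+75*np.array([np.cos(a),np.sin(a)]))
goal(sense(),(449,-235,150),16.4)
E
```

```text
bar [[590.9 162.6 126.5]
 [514.2 140.5 126.5]] [552.54665568 151.58609315 126.5       ] 79.89828753238223 16.060693842862563
origin [555.12935127 153.67464991]
t 0.15 tcp [ 228.6 -634.6  221.9] jaw -70.2 open 87.6 F [ 0.5 -0.4 -0.2] M [-0.05 -0.06  0.03] q [64. 27.  1. 89. -1. 64. -5.]
shift now-axes [  72.3 -301.2 -342.8] after-turn axes [  71.9  324.2 -321.2] turn deg [-8.659e+01 -5.000e-02  7.000e-02] rad [-1.511e+00 -1.000e-03  1.000e-03]
```

>>> {"op": "drive_tool", "data": {
  "series": [
    [0,-0.033,-0.038,-0.17,0,0,1],
    [0,-0.027,-0.043,-0.17,0,0,1],
    [0.005,-0.019,-0.047,-0.17,0,0,1],
    [0.005,-0.011,-0.05,-0.17,0,0,1],
    [0.005,-0.002,-0.05,-0.17,0,0,1],
    [0.01,0.006,-0.05,-0.17,0,0,1],
    [0.01,0.015,-0.048,-0.17,0,0,1],
    [0.01,0.023,-0.045,-0.17,0,0,1],
    [0.01,0.03,-0.041,-0.15,0,0,1],
    [0,0,0,0,0,0,1]
  ]
}}

```text
t: 1.4
tcp_pos: [443.8, -219.0, 163.5]
eef_rot: [-130.6, 89.9, 158.5]
contact_force: [0.1, -0.7, -0.2]
opening: 87.3
```

```bash
python3 -c "
from h import *
from workcell import sense
goal(sense(),(449.3,-235.3,100),16.4)"
```

```text
t 1.4 tcp [ 443.8 -219.   163.5] jaw 19.1 open 87.3 F [ 0.1 -0.7 -0.2] M [-0.07 -0.07  0.04] q [ 42.  17. -27. 115.  10.  50.  29.]
shift now-axes [63.5 -0.  17.3] after-turn axes [63.5  0.7 17.2] turn deg [ 2.74 -0.08  0.1 ] rad [ 0.048 -0.001  0.002]
```

>>> {"op": "drive_tool", "data": {
  "series": [
    [0.02,0,0.01,0.048,0,0,1],
    [0.03,0,0.007,0,0,0,1],
    [0.03,0,0,0,0,0,1],
    [0.03,0,0,0,0,0,1],
    [0.02,0,0,0,0,0,1],
    [0.015,0,0,0,0,0,1],
    [0.006,0,0,0,0,0,1],
    [0,0,0,0,0,0,1],
    [0,0,0,0,0,0,1],
    [0,0,0,0,0,0,1]
  ]
}}

```text
t: 2.65
tcp_pos: [447.5, -245.4, 10.1]
eef_rot: [-17.4, 89.6, -92.1]
contact_force: [0.0, 0.4, 0.2]
opening: 87.9
```

```bash
python3 -c "
from h import *
from workcell import sense
goal(sense(),(449.3,-235.3,11),16.4)"
```

```text
t 2.65 tcp [ 447.5 -245.4   10.1] jaw 15.3 open 87.9 F [0.  0.4 0.2] M [-0.06 -0.1   0.02] q [ 37.  31. -20. 119.  20.  32.  19.]
shift now-axes [-1.   4.4 -9.3] after-turn axes [-0.9  4.5 -9.2] turn deg [-1.07  0.36  0.12] rad [-0.019  0.006  0.002]
```

>>> {"op": "drive_tool", "data": {
  "series": [
    [-0.001,0.004,-0.009,-0.019,0.006,0.002,1],
    [0,0,0,0,0,0,1],
    [0,0,0,0,0,0,0],
    [0,0,0,0,0,0,0],
    [0,0,0,0,0,0,0],
    [0,0,0,0,0,0,0],
    [0,0,0,0,0,0,0],
    [0,0,0,0,0,0,0],
    [0,0,0,0,0,0,0],
    [0,0,0,0,0,0,0]
  ]
}}

```text
t: 3.9
tcp_pos: [450.1, -235.0, 12.0]
eef_rot: [63.2, 89.9, -10.3]
contact_force: [0.3, -0.2, -1.0]
opening: 39.5
```

```bash
python3 -c "
from h import *
from workcell import sense
goal(sense(),(449.3,-235.3,150),16.4)"
```

```text
t 3.9 tcp [ 450.1 -235.    12. ] jaw 16.5 open 39.5 F [ 0.3 -0.2 -1. ] M [ 0.01 -0.11 -0.02] q [ 37.  31. -21. 119.  20.  33.  19.]
shift now-axes [-138.    -0.6    0.2] after-turn axes [-1.38e+02 -8.00e-01  1.00e-01] turn deg [ 0.12  0.05 -0.1 ] rad [ 0.002  0.001 -0.002]
```

>>> {"op": "drive_tool", "data": {
  "series": [
    [-0.01,0,0,0,0,0,0],
    [-0.02,0,0,0,0,0,0],
    [-0.025,0,0,0,0,0,0],
    [-0.025,0,0,0.08,0,0,0],
    [-0.02,0,0,0.1,0,0,0],
    [-0.02,0,0,0.1,0,0,0],
    [-0.01,0,0,0.1,0,0,0],
    [0,0,0,0.08,0,0,0],
    [0,0,0,0.02,0,0,0],
    [0,0,0,0,0,0,0]
  ]
}}

```text
t: 5.15
tcp_pos: [441.1, -232.5, 144.8]
eef_rot: [-102.3, 89.2, 155.9]
contact_force: [-0.5, 0.7, -5.5]
opening: 39.6
```

```bash
python3 -c "
from h import *
from workcell import sense
a=np.radians(78.05);e=np.array([555.1,153.7])-120*np.array([np.cos(a),np.sin(a)]);print(e)
goal(sense(),(*e,120),-11.95)"
```

```text
[530.25303797  36.30056015]
t 5.15 tcp [ 441.1 -232.5  144.8] jaw -11.8 open 39.6 F [-0.5  0.7 -5.5] M [-0.09 -0.14 -0.03] q [ 37.  18. -20. 116.   8.  48.   1.]
shift now-axes [  25.2   32.8 -281.2] after-turn axes [  24.8   31.6 -281.4] turn deg [ 0.17 -0.17  0.77] rad [ 0.003 -0.003  0.014]
```

>>> {"op": "drive_tool", "data": {
  "series": [
    [0,0.002,-0.02,0,0,0,0],
    [0,0.003,-0.03,0,0,0.005,0],
    [0,0.004,-0.03,0,0,0,0],
    [0,0.004,-0.03,0,0,0.005,0],
    [0,0.004,-0.03,0,0,0,0],
    [0,0.003,-0.02,0,0,0,0],
    [0,0.002,-0.01,0,0,0,0],
    [0,0,0,0,0,0,0],
    [0,0,0,0,0,0,0],
    [0,0,0,0,0,0,0]
  ]
}}

```text
t: 6.4
tcp_pos: [494.4, -68.3, 142.5]
eef_rot: [-100.8, 89.4, 157.8]
contact_force: [-0.9, 0.2, -6.3]
opening: 39.9
```

```bash
python3 - <<'E'
from h import *
from workcell import *
import pickle
goal(sense(),(530.2,36.3,120),-11.95)
w=snapshot('wrist'); pickle.dump(w,open('w1.pkl','wb')); cv2.imwrite('pics/w1.png',w['frame'])
print(proj(w,[[530.2,36.3,16],[555.1,153.7,74],[449,-235,36]]))
E
```

```text
t 6.4 tcp [494.4 -68.3 142.5] jaw -11.5 open 39.9 F [-0.9  0.2 -6.3] M [-0.   -0.11  0.  ] q [ 21.  19. -24. 116.  10.  48. -20.]
shift now-axes [  22.6   14.5 -109.6] after-turn axes [  22.5   13.3 -109.8] turn deg [ 0.46 -0.12  0.63] rad [ 0.008 -0.002  0.011]
[[ 345.63808592   97.32186617]
 [ 356.20198042 -163.09133376]
 [ 315.74049622  402.96026663]]
```

View pics/w1.png

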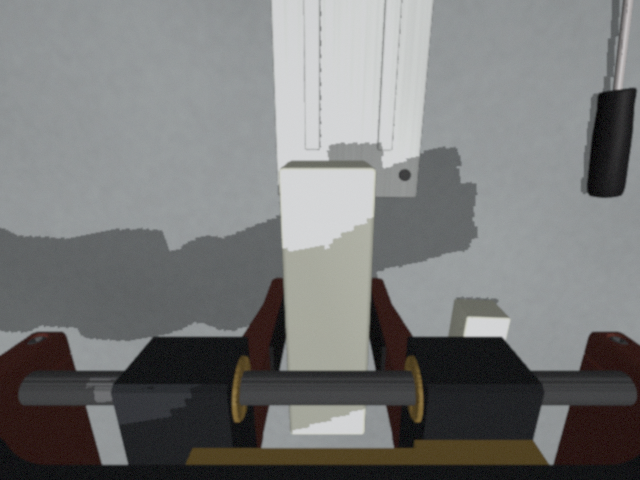

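The wrist view shows the block held straight, its front edge at (281..375,165). The rails run up from about (305-320,150) and (380-393,150).

```bash
python3 - <<'E'
from h import *
import pickle
w=pickle.load(open('w1.pkl','rb'))
a=np.radians(78.05);O=np.array([555.1,153.7]);ex=np.array([np.cos(a),np.sin(a)]);ey=np.array([-ex[1],ex[0]])
H=lambda p:np.c_[(p[:,:2]-O)@ex,(p[:,:2]-O)@ey].round(1)
print('rail ends',H(ray(w,[(305,150),(320,150),(380,150),(393,150)],22)))
g=cv2.cvtColor(w['frame'],6).astype(float)
for z,c0,c1 in((16,262,290),(22,298,330),(22,372,402),(16,405,440)):
    pts=[]
    for r in range(15,141,25):
        row=g[r-2:r+3,c0:c1].mean(0); dd=np.abs(np.diff(row)); i=np.argsort(-dd)[:2]; pts+= [(c0+i.min()+.5 ,r),(c0+i.max()+.5,r)]
    p=H(ray(w,pts,z)); print(z,p.tolist())
print('block far end',ray(w,[(281,166),(375,164)],166).round(1), H(ray(w,[(281,166),(375,164)],166)))
E
```

```text
rail ends [[-160.4   32.2]
 [-160.3   20.1]
 [-159.8  -28.5]
 [-159.7  -39. ]]
16 [[-63.9, 57.2], [-63.9, 56.5], [-80.3, 57.1], [-80.3, 56.4], [-97.3, 57.1], [-97.3, 56.3], [-115.1, 57.0], [-115.1, 56.2], [-133.6, 57.0], [-133.6, 56.1], [-152.9, 56.9], [-152.9, 56.1]]
22 [[-65.4, 21.4], [-65.4, 19.9], [-81.4, 21.4], [-81.4, 19.9], [-98.1, 21.3], [-98.1, 19.8], [-115.5, 21.3], [-115.5, 19.8], [-133.6, 21.3], [-133.6, 19.7], [-152.5, 21.3], [-152.5, 19.7]]
22 [[-65.2, -25.7], [-65.1, -27.2], [-81.2, -25.2], [-81.1, -26.7], [-97.8, -25.4], [-97.8, -26.9], [-115.1, -25.6], [-115.1, -27.2], [-133.2, -25.8], [-133.2, -26.6], [-152.1, -25.3], [-152.0, -26.9]]
16 [[-63.3, -61.2], [-63.3, -61.9], [-79.6, -61.3], [-79.6, -62.1], [-96.5, -61.5], [-96.5, -62.3], [-114.2, -61.7], [-114.2, -62.4], [-132.7, -61.0], [-132.6, -61.8], [-151.9, -61.2], [-151.9, -62.0]]
block far end [[491.5   4.6 166. ]
 [528.8  -2.1 166. ]] [[-159.1   31.3]
 [-157.9   -6.5]]
```

>>> {"op": "drive_tool", "data": {
  "series": [
    [0,0.003,-0.02,0.008,-0.002,0.01,0],
    [0,0.003,-0.025,0,0,0,0],
    [0,0.003,-0.025,0,0,0,0],
    [0.01,0.003,-0.02,0,0,0,0],
    [0.02,0.002,-0.01,0,0,0,0],
    [0.02,0,-0.004,0,0,0,0],
    [0.02,0,0,0,0,0,0],
    [0.01,0,0,0,0,0,0],
    [0,0,0,0,0,0,0],
    [0,0,0,0,0,0,0]
  ]
}}

```text
t: 7.7
tcp_pos: [529.7, 25.3, 57.1]
eef_rot: [-28.9, 89.7, -131.5]
contact_force: [0.8, 0.6, -5.4]
opening: 39.7
```

```bash
python3 -c "
from h import *
from workcell import sense
goal(sense(),(531.2,36.1,30),-11.95)"
```

```text
t 7.7 tcp [529.7  25.3  57.1] jaw -12.6 open 39.7 F [ 0.8  0.6 -5.4] M [-0.01 -0.07  0.  ] q [  8.  28. -22. 115.  17.  40. -37.]
shift now-axes [ 27.1  -0.8 -10.9] after-turn axes [ 27.1  -0.8 -10.8] turn deg [-0.63  0.24  0.13] rad [-0.011  0.004  0.002]
```

Align and settle first, then come down.

>>> {"op": "drive_tool", "data": {
  "series": [
    [0,-0.001,-0.01,-0.011,0.004,0.002,0],
    [0,0,0,0,0,0,0],
    [0.006,0,0,0,0,0,0],
    [0.006,0,0,0,0,0,0],
    [0.004,0,0,0,0,0,0],
    [0.003,0,0,0,0,0,0],
    [0.002,0,0,0,0,0,0],
    [0,0,0,0,0,0,0],
    [0,0,0,0,0,0,0],
    [0,0,0,0,0,0,0]
  ]
}}

```text
t: 8.95
tcp_pos: [532.3, 36.0, 36.1]
eef_rot: [107.4, 89.8, 5.4]
contact_force: [0.2, 0.1, -5.1]
opening: 39.8
```

```bash
python3 -c "
from h import *
from workcell import *
import pickle
goal(sense(),(531.2,36.1,28),-11.95)
w=snapshot('wrist'); t=snapshot('top'); pickle.dump((w,t),open('w2.pkl','wb'))
cv2.imwrite('pics/w2.png',np.hstack([cv2.resize(w['frame'],(440,330)),cv2.resize(t['frame'][200:290,230:350],(360,270))[:,:360].repeat(1,0) if 0 else cv2.resize(t['frame'][200:290,230:350],(360,330))]))"
```

```text
t 8.95 tcp [532.3  36.   36.1] jaw -11.9 open 39.8 F [ 0.2  0.1 -5.1] M [-0.08 -0.04  0.03] q [  7.  31. -22. 115.  18.  37. -39.]
shift now-axes [ 8.1 -1.2  0.1] after-turn axes [ 8.1 -1.1  0.1] turn deg [ 0.01 -0.05 -0.16] rad [ 0.    -0.001 -0.003]
```

View pics/w2.png

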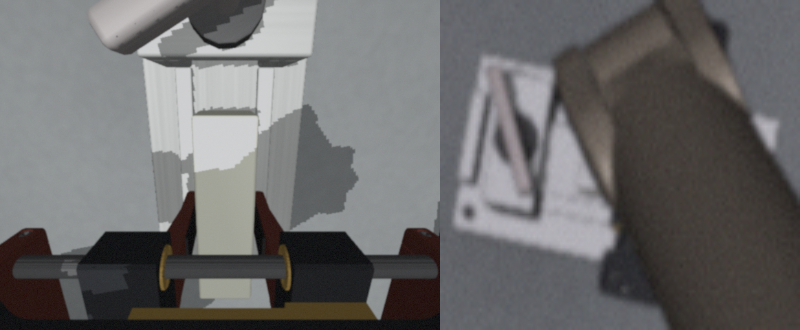

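The wrist view shows the block's front edge (193..258,113) lying between the rails (inner edges near 191 and 258). The bridge is beyond it.

```bash
python3 - <<'E'
from h import *
import pickle
w,_=pickle.load(open('w2.pkl','rb'))
a=np.radians(78.05);O=np.array([556.1,153.5]);ex=np.array([np.cos(a),np.sin(a)]);ey=np.array([-ex[1],ex[0]])
H=lambda p:np.c_[(p[:,:2]-O)@ex,(p[:,:2]-O)@ey].round(1)
g=cv2.cvtColor(w['frame'],6).astype(float)
def edges(r,c0,c1,z):
    row=g[r-2:r+3,c0:c1].mean(0); dd=np.abs(np.diff(row)); i=np.sort(np.argsort(-dd)[:5]); q=[(c0+k+.5,r) for k in i]
    print(r,z,[k[0] for k in q],H(ray(w,q,z))[:,1])
for r in(135,150): edges(r,255,300,22);edges(r,355,395,22)
for r in(180,210): edges(r,265,300,60);edges(r,355,395,60)
for r in(110,120,130): edges(r,195,240,16); edges(r,420,470,16)
cv2.imwrite('pics/w2c.png',cv2.resize(w['frame'][80:240,230:420],None,fx=4,fy=3.5,interpolation=2))
E
```

```text
135 22 [np.float64(277.5), np.float64(278.5), np.float64(279.5), np.float64(280.5), np.float64(281.5)] [22.6 22.1 21.6 21.1 20.6]
135 22 [np.float64(371.5), np.float64(372.5), np.float64(373.5), np.float64(374.5), np.float64(375.5)] [-24.3 -24.8 -25.3 -25.8 -26.3]
150 22 [np.float64(258.5), np.float64(278.5), np.float64(279.5), np.float64(280.5), np.float64(281.5)] [32.5 22.4 21.9 21.4 20.9]
150 22 [np.float64(370.5), np.float64(371.5), np.float64(373.5), np.float64(374.5), np.float64(393.5)] [-24.1 -24.6 -25.6 -26.1 -35.7]
180 60 [np.float64(276.5), np.float64(277.5), np.float64(278.5), np.float64(279.5), np.float64(280.5)] [18.5 18.1 17.7 17.3 16.9]
180 60 [np.float64(374.5), np.float64(375.5), np.float64(376.5), np.float64(377.5), np.float64(392.5)] [-21.3 -21.7 -22.1 -22.6 -28.7]
210 60 [np.float64(278.5), np.float64(279.5), np.float64(280.5), np.float64(281.5), np.float64(282.5)] [18.3 17.9 17.4 17.  16.6]
210 60 [np.float64(371.5), np.float64(372.5), np.float64(373.5), np.float64(374.5), np.float64(390.5)] [-20.6 -21.  -21.5 -21.9 -28.6]
110 16 [np.float64(208.5), np.float64(209.5), np.float64(210.5), np.float64(211.5), np.float64(212.5)] [57.7 57.2 56.7 56.2 55.7]
110 16 [np.float64(440.5), np.float64(441.5), np.float64(442.5), np.float64(443.5), np.float64(444.5)] [-59.4 -59.9 -60.4 -60.9 -61.4]
120 16 [np.float64(209.5), np.float64(210.5), np.float64(211.5), np.float64(212.5), np.float64(226.5)] [57.7 57.2 56.7 56.2 49. ]
120 16 [np.float64(439.5), np.float64(440.5), np.float64(441.5), np.float64(442.5), np.float64(443.5)] [-59.4 -59.9 -60.4 -60.9 -61.5]
130 16 [np.float64(210.5), np.float64(211.5), np.float64(212.5), np.float64(213.5), np.float64(214.5)] [57.7 57.2 56.7 56.2 55.6]
130 16 [np.float64(438.5), np.float64(439.5), np.float64(440.5), np.float64(441.5), np.float64(459.5)] [-59.4 -59.9 -60.4 -60.9 -70.2]
```

View pics/w2c.png

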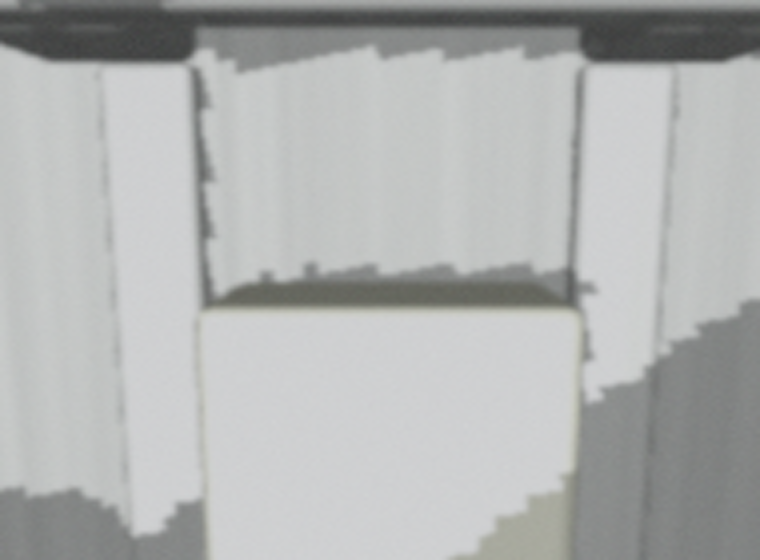

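The crop shows the block centred between the rails, to within about 0.5 mm. I'll lower it straight down.

>>> {"op": "drive_tool", "data": {
  "series": [
    [0.003,0,0,0,0,-0.003,0],
    [0.002,0,0,0,0,0,0],
    [0.002,0,0,0,0,0,0],
    [0.001,0,0,0,0,0,0],
    [0.001,0,0,0,0,0,0],
    [0.001,0,0,0,0,0,0],
    [0,0,0,0,0,0,0],
    [0,0,0,0,0,0,0],
    [0,0,0,0,0,0,0],
    [0,0,0,0,0,0,0]
  ]
}}

```text
t: 10.3
tcp_pos: [532.6, 36.0, 28.0]
eef_rot: [29.3, 90.0, -72.6]
contact_force: [-0.2, -0.5, -1.0]
opening: 39.9
```

```bash
python3 -c "
from h import *
from workcell import *
goal(sense(),(532.3,36.1,28),-11.95)"
```

```text
t 10.3 tcp [532.6  36.   28. ] jaw -11.9 open 39.9 F [-0.2 -0.5 -1. ] M [-0.1   0.25  0.03] q [  6.  31. -21. 115.  19.  36. -39.]
shift now-axes [-0.  -0.3 -0. ] after-turn axes [-0.  -0.3 -0. ] turn deg [ 0.01  0.03 -0.02] rad [ 0.     0.001 -0.   ]
```

>>> {"op": "drive_tool", "data": {
  "series": [
    [0,0,0,0,0,0,1],
    [0,0,0,0,0,0,1],
    [0,0,0,0,0,0,1],
    [0,0,0,0,0,0,1],
    [0,0,0.015,0,0,0,1],
    [0,0,0.015,0,0,0,1],
    [0,0,0.01,0,0,0,1],
    [0,0,0.003,0,0,0,1],
    [0,0,0,0,0,0,1],
    [0,0,0,0,0,0,1]
  ]
}}

```text
t: 11.55
tcp_pos: [524.9, -9.8, 29.2]
eef_rot: [97.5, 89.8, -4.5]
contact_force: [-0.3, -0.2, -0.8]
opening: 87.8
```

```bash
python3 -c "
from h import *
from workcell import *
a=np.radians(78.05)
goal(sense(),(532.5-45*np.cos(a),36-45*np.sin(a),29),-11.95)"
```

```text
t 11.55 tcp [524.9  -9.8  29.2] jaw -12.0 open 87.8 F [-0.3 -0.2 -0.8] M [-0.04 -0.01 -0.01] q [ 11.  31. -21. 117.  19.  36. -35.]
shift now-axes [ 0.2 -2.1 -1.4] after-turn axes [ 0.2 -2.1 -1.4] turn deg [-0.1  -0.03 -0.23] rad [-0.002 -0.001 -0.004]
```

>>> {"op": "drive_tool", "data": {
  "series": [
    [0,-0.002,0,-0.002,0,-0.004,1],
    [0,0,0,0,0,0,1],
    [0,0,0,0,0,0,0],
    [0,0,0,0,0,0,0],
    [0,0,0,0,0,0,0],
    [0,0,0,0,0,0,0],
    [0,0,0,0,0,0,0],
    [0,0,0,0,0,0,0],
    [0,0,0,0,0,0,0],
    [0,0,0,0,0,0,0]
  ]
}}

```text
t: 12.8
tcp_pos: [523.1, -8.1, 29.2]
eef_rot: [-177.6, 89.9, 80.6]
contact_force: [-0.7, 0.5, -0.4]
opening: 39.4
```

```bash
python3 -c "
from h import *
from workcell import *
a=np.radians(78.05)
goal(sense(),(532.5+40*np.cos(a),36+40*np.sin(a),29),-11.95)"
```

```text
t 12.8 tcp [523.1  -8.1  29.2] jaw -11.8 open 39.4 F [-0.7  0.5 -0.4] M [-0.07 -0.11  0.  ] q [ 11.  31. -22. 117.  18.  36. -34.]
shift now-axes [  0.3   0.2 -85.1] after-turn axes [  0.2   0.  -85.1] turn deg [ 0.13 -0.07  0.  ] rad [ 0.002 -0.001  0.   ]
```

Gripped 45 mm behind centre. Slide 70 mm, then check the force.

>>> {"op": "drive_tool", "data": {
  "series": [
    [0,0,-0.005,0,0,0,0],
    [0,0,-0.01,0,0,0,0],
    [0,0,-0.01,0,0,0,0],
    [0,0,-0.01,0,0,0,0],
    [0,0,-0.01,0,0,0,0],
    [0,0,-0.01,0,0,0,0],
    [0,0,-0.01,0,0,0,0],
    [0,0,-0.005,0,0,0,0],
    [0,0,0,0,0,0,0],
    [0,0,0,0,0,0,0]
  ]
}}

```text
t: 14.05
tcp_pos: [538.1, 61.5, 29.2]
eef_rot: [-10.8, 89.8, -112.8]
contact_force: [-1.1, -3.7, 2.1]
opening: 39.9
```

```bash
python3 -c "
from h import *
from workcell import *
a=np.radians(78.05)
goal(sense(),(532.5+40*np.cos(a),36+40*np.sin(a),29),-11.95)"
```

```text
t 14.05 tcp [538.1  61.5  29.2] jaw -12.0 open 39.9 F [-1.1 -3.7  2.1] M [-0.59 -0.05 -0.07] q [  4.  32. -21. 114.  19.  37. -42.]
shift now-axes [  0.2  -0.2 -13.9] after-turn axes [  0.2  -0.2 -13.9] turn deg [-0.05  0.19  0.04] rad [-0.001  0.003  0.001]
```

>>> {"op": "drive_tool", "data": {
  "series": [
    [0,0,-0.003,0,0,0,0],
    [0,0,-0.003,0,0,0,0],
    [0,0,-0.003,0,0,0,0],
    [0,0,-0.002,0,0,0,0],
    [0,0,-0.002,0,0,0,0],
    [0,0,-0.001,0,0,0,0],
    [0,0,-0.001,0,0,0,0],
    [0,0,-0.001,0,0,0,0],
    [0,0,-0.001,0,0,0,0],
    [0,0,-0.001,0,0,0,0]
  ]
}}

```text
t: 15.3
tcp_pos: [539.6, 69.2, 29.2]
eef_rot: [-14.9, 89.1, -117.4]
contact_force: [-1.5, -4.8, 4.6]
opening: 39.8
```

```bash
python3 -c "
from h import *
from workcell import *
a=np.radians(78.05)
goal(sense(),(532.5+40*np.cos(a),36+40*np.sin(a),29),-11.95)"
```

```text
t 15.3 tcp [539.6  69.2  29.2] jaw -12.5 open 39.8 F [-1.5 -4.8  4.6] M [-0.84  0.04  0.01] q [  2.  32. -21. 114.  19.  38. -43.]
shift now-axes [ 0.1 -0.1 -6. ] after-turn axes [ 0.2 -0.1 -6. ] turn deg [-0.58  0.84  0.23] rad [-0.01   0.015  0.004]
```

>>> {"op": "drive_tool", "data": {
  "series": [
    [0,0,-0.003,-0.01,0.01,0.004,0],
    [0,0,-0.003,0,0,0,0],
    [0,0,-0.003,0,0,0,0],
    [0,0,-0.003,0,0,0,0],
    [0,0,-0.003,0,0,0,0],
    [0,0,-0.003,0,0,0,0],
    [0,0,-0.003,0,0,0,0],
    [0,0,-0.003,0,0,0,0],
    [0,0,-0.003,0,0,0,0],
    [0,0,-0.003,0,0,0,0]
  ]
}}

```text
t: 16.55
tcp_pos: [540.7, 74.8, 29.1]
eef_rot: [-10.4, 87.8, -112.8]
contact_force: [-2.3, -10.1, 8.0]
opening: 40.0
```

```bash
python3 -c "
from h import *
from workcell import *
a=np.radians(78.05)
goal(sense(),(532.5+40*np.cos(a),36+40*np.sin(a),29),-11.95)"
```

```text
t 16.55 tcp [540.7  74.8  29.1] jaw -12.4 open 40.0 F [ -2.3 -10.1   8. ] M [-2.09  0.25  0.28] q [  0.  32. -20. 113.  20.  39. -45.]
shift now-axes [ 0.  -0.  -0.4] after-turn axes [ 0.1 -0.  -0.4] turn deg [-0.48  2.15  0.4 ] rad [-0.008  0.038  0.007]
```

>>> {"op": "drive_tool", "data": {
  "series": [
    [0,0,0,0,0,0,1],
    [0,0,0,0,0,0,1],
    [0,0,0,0,0,0,1],
    [0,0,0,-0.008,0.038,0.007,1],
    [-0.02,0,0,0,0,0,1],
    [-0.03,0,0,0,0,0,1],
    [-0.03,0,0,0,0,0,1],
    [-0.03,0,0,0,0,0,1],
    [-0.02,0,0,0,0,0,1],
    [-0.01,0,0,0,0,0,1]
  ]
}}

```text
t: 17.8
tcp_pos: [541.0, 82.4, 179.6]
eef_rot: [164.3, 89.5, 62.7]
contact_force: [0.6, -0.3, -0.3]
opening: 87.9
```

```bash
python3 - <<'E'
from h import *
from workcell import *
import pickle
a=np.radians(78.05)
goal(sense(),(556,153.5,170),106)
w=snapshot('wrist'); s=snapshot('scene'); pickle.dump((w,s),open('w3.pkl','wb'))
cv2.imwrite('pics/w3.png',np.hstack([cv2.resize(w['frame'],(480,360)),cv2.resize(s['frame'][225:330,295:390],(320,360))]))
ex=np.array([np.cos(a),np.sin(a)])
O=np.array([556.1,153.5]); H=lambda x,y,z:[*(O+x*ex+y*np.array([-ex[1],ex[0]])),z]
print(proj(w,[H(-105,20,52),H(-105,-20,52),H(-20,0,74)]))
E
```

```text
t 17.8 tcp [541.   82.4 179.6] jaw -11.5 open 87.9 F [ 0.6 -0.3 -0.3] M [-0.03 -0.06 -0.02] q [  7.  20. -27. 108.  11.  54. -36.]
shift now-axes [ 10.2   0.4 -72.5] after-turn axes [  9.6 -64.2 -34. ] turn deg [62.46 -0.5   0.14] rad [ 1.09  -0.009  0.002]
[[303.77413635 264.3345027 ]
 [347.09116019 264.61103497]
 [326.03847694 174.12165199]]
```

View pics/w3.png

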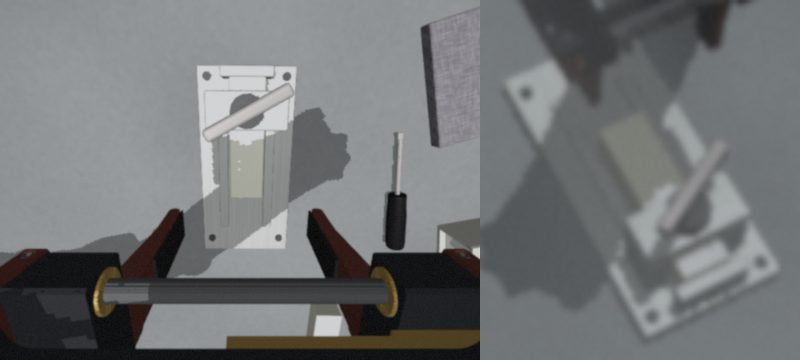

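The wrist view shows the near end at full-frame (305..351,264), where home predicts row 264, and the far end at the end stop. The bar runs from about (276,180) to (388,120).

```bash
python3 - <<'E'
from h import *
import pickle
w,s=pickle.load(open('w3.pkl','rb')); t=pickle.load(open('d0.pkl','rb'))['top']
for c,x0,x1,y0,y1 in((w,262,400,105,192),(t,238,270,210,262)):
    f=c['frame'].astype(int); k=f[...,2]-f[...,1]
    m=np.zeros(k.shape,np.uint8); sub=cv2.GaussianBlur(k.astype(np.float32),(3,3),0)[y0:y1,x0:x1]
    print(np.percentile(sub,[5,50,90,95]))
    m[y0:y1,x0:x1]=(sub>5)*255
    cc,sz,y,b=rect(c,m,126.5); print(cc.round(1),np.round(sz,1),y)
print(ray(w,[(276,180),(388,120)],126.5).mean(0))
E
```

```text
[-2.9375 -1.125   4.125   4.375 ]
[527.6 142.9] [0.6 0.6] 166.35219
[-2.125   1.1875  5.0625  7.4375]
[554.4 152.6] [11.7 82.9] 16.896095
[558.83240255 153.2674865  126.5       ]
```

>>> {"op": "drive_tool", "data": {
  "series": [
    [0,0,-0.01,-0.18,0,0,1],
    [0,0.002,-0.01,-0.18,0,0,1],
    [0,0.004,-0.01,-0.18,0,0,1],
    [0,0.005,-0.009,-0.18,0,0,1],
    [0,0.007,-0.008,-0.18,0,0,1],
    [0,0.008,-0.006,-0.18,0,0,1],
    [0,0.009,-0.005,-0.18,0,0,1],
    [0,0,0,-0.18,0,0,1],
    [0,0,0,-0.18,0,0,1],
    [0,0,0,-0.18,0,0,1]
  ]
}}

```text
t: 19.15
tcp_pos: [548.6, 155.1, 170.6]
eef_rot: [156.3, 89.2, 161.4]
contact_force: [0.5, 0.4, 0.6]
opening: 87.9
```

```bash
python3 - <<'E'
from h import *
from workcell import *
import pickle
goal(sense(),(556,153,145),106.9)
w,_=pickle.load(open('w3.pkl','rb'))
f=w['frame'].astype(np.float32); k=cv2.GaussianBlur(f[...,2]-f[...,1],(5,5),0); m=np.zeros(k.shape,np.uint8); m[105:192,262:400]=(k[105:192,262:400]>2)*255
print(rect(w,m,126.5)[:3])
E
```

```text
t 19.15 tcp [548.6 155.1 170.6] jaw 95.1 open 87.9 F [0.5 0.4 0.6] M [ 0.07 -0.15  0.04] q [ 16.  29. -49. 104.  25.  59.  52.]
shift now-axes [25.5 -2.9  7.5] after-turn axes [25.6 -4.2  6.5] turn deg [-11.83  -0.66  -0.37] rad [-0.206 -0.011 -0.006]
(array([557.8522 , 153.51921], dtype=float32), [np.float32(11.684275), np.float32(81.80199)], np.float32(17.211239))
```

>>> {"op": "drive_tool", "data": {
  "series": [
    [0,-0.003,0.007,-0.1,-0.011,-0.006,1],
    [0,0,0,-0.1,0,0,1],
    [0.015,0,0,0,0,0,1],
    [0.02,0,0,0,0,0,1],
    [0.01,0,0,0,0,0,1],
    [0,0,0,0,0,0,1],
    [0,0,0,0,0,0,1],
    [0,0,0,0,0,0,1],
    [0,0,0,0,0,0,1],
    [0,0,0,0,0,0,1]
  ]
}}

```text
t: 20.4
tcp_pos: [553.1, 152.4, 118.4]
eef_rot: [171.4, 89.6, -171.8]
contact_force: [-0.1, 0.2, -0.5]
opening: 88.0
```

```bash
python3 - <<'E'
from h import *
from workcell import *
goal(sense(),(556.2,153.2,101),107)
E
```

```text
t 20.4 tcp [553.1 152.4 118.4] jaw 106.7 open 88.0 F [-0.1  0.2 -0.5] M [ 0.06 -0.14  0.05] q [ 15.  34. -49. 106.  30.  55.  59.]
shift now-axes [17.3 -0.2  3.3] after-turn axes [17.4 -0.2  3.2] turn deg [-0.26 -0.44 -0.07] rad [-0.004 -0.008 -0.001]
```

>>> {"op": "drive_tool", "data": {
  "series": [
    [0.005,0,0.003,-0.004,-0.008,0,1],
    [0.007,0,0,0,0,0,1],
    [0.005,0,0,0,0,0,1],
    [0,0,0,0,0,0,0],
    [0,0,0,0,0,0,0],
    [0,0,0,0,0,0,0],
    [0,0,0,0,0,0,0],
    [0,0,0,0,0,0,0],
    [0,0,0,0,0,0,0],
    [0,0,0,0,0,0,0]
  ]
}}

```text
t: 21.65
tcp_pos: [556.3, 153.3, 100.4]
eef_rot: [35.7, 89.9, 52.7]
contact_force: [0.1, 0.4, -0.4]
opening: 21.0
```

```bash
python3 - <<'E'
from h import *
from workcell import *
goal(sense(),(556.2,153.2,101),107)
E
```

```text
t 21.65 tcp [556.3 153.3 100.4] jaw 107.0 open 21.0 F [ 0.1  0.4 -0.4] M [ 0.11 -0.09 -0.02] q [ 14.  35. -48. 106.  32.  53.  58.]
shift now-axes [-0.6 -0.1 -0.1] after-turn axes [-0.6 -0.1 -0.1] turn deg [-0.02  0.08 -0.06] rad [-0.     0.001 -0.001]
```

>>> {"op": "drive_tool", "data": {
  "series": [
    [0,0,0,0,0,0,0],
    [0,0,0,0,0,0,0],
    [0,0,0,0,0,0,0],
    [0,0,0,0.1,0,0,0],
    [0,0,0,0.15,0,0,0],
    [0,0,0,0.15,0,0,0],
    [0,0,0,0.15,0,0,0],
    [0,0,0,0.15,0,0,0],
    [0,0,0,0.15,0,0,0],
    [0,0,0,0.1,0,0,0]
  ]
}}

```text
t: 22.9
tcp_pos: [556.4, 154.2, 100.4]
eef_rot: [91.7, 89.8, 52.7]
contact_force: [0.3, -0.6, -0.9]
opening: 11.4
```

```bash
python3 - <<'E'
from h import *
from workcell import *
goal(sense(),(556.2,153.2,100.4),52)
E
```

```text
t 22.9 tcp [556.4 154.2 100.4] jaw 51.0 open 11.4 F [ 0.3 -0.6 -0.9] M [-0.07 -0.16  0.09] q [  5.  31. -35. 107.  23.  49.  10.]
shift now-axes [ 0.  -0.9  0.4] after-turn axes [ 0.  -0.9  0.4] turn deg [-1.04 -0.   -0.18] rad [-0.018 -0.    -0.003]
```

>>> {"op": "drive_tool", "data": {
  "series": [
    [0,-0.001,0,0.04,0,0,0],
    [0,0,0,0.04,0,0,0],
    [0,0,0,0.04,0,0,0],
    [0,0,0,0.04,0,0,0],
    [0,0,0,0.04,0,0,0],
    [0,0,0,0.04,0,0,0],
    [0,0,0,0.04,0,0,0],
    [0,0,0,0.04,0,0,0],
    [0,0,0,0.04,0,0,0],
    [0,0,0,0.04,0,0,0]
  ]
}}

```text
t: 24.15
tcp_pos: [556.7, 154.4, 100.4]
eef_rot: [111.6, 89.7, 48.4]
contact_force: [2.2, 2.9, -2.6]
opening: 12.0
```

```bash
python3 - <<'E'
from h import *
from workcell import *
goal(sense(),(556.2,153.2,100.4),30)
E
```

```text
t 24.15 tcp [556.7 154.4 100.4] jaw 26.8 open 12.0 F [ 2.2  2.9 -2.6] M [ 0.07 -0.48  0.1 ] q [  1.  29. -30. 107.  19.  48. -11.]
shift now-axes [ 0.  -1.   0.8] after-turn axes [ 0.  -1.   0.8] turn deg [-3.21 -0.11 -0.31] rad [-0.056 -0.002 -0.005]
```

>>> {"op": "drive_tool", "data": {
  "series": [
    [0,-0.001,0.001,0.04,0,0,0],
    [0,0,0,0.04,0,0,0],
    [0,0,0,0.04,0,0,0],
    [0,0,0,0.04,0,0,0],
    [0,0,0,0.04,0,0,0],
    [0,0,0,0.04,0,0,0],
    [0,0,0,0.04,0,0,0],
    [0,0,0,0.04,0,0,0],
    [0,0,0,0.04,0,0,0],
    [0,0,0,0.04,0,0,0]
  ]
}}

```text
t: 25.4
tcp_pos: [556.4, 155.8, 100.6]
eef_rot: [138.2, 89.5, 50.8]
contact_force: [2.4, 3.2, -1.8]
opening: 16.1
```

```bash
python3 - <<'E'
from h import *
from workcell import *
goal(sense(),(556.2,153.2,100.4),7)
E
```

```text
t 25.4 tcp [556.4 155.8 100.6] jaw 2.6 open 16.1 F [ 2.4  3.2 -1.8] M [ 0.44 -0.38  1.21] q [ -3.  28. -24. 108.  15.  47. -32.]
shift now-axes [ 0.2 -0.3  2.6] after-turn axes [ 0.2 -0.5  2.5] turn deg [-4.35 -0.37 -0.36] rad [-0.076 -0.007 -0.006]
```

Bottomed: the moment rose to 1.2 N m and the jaws were spread to 16 mm, so the tool has twisted past the bar. I'll unwind until the pads lie flat on the bar again and read the shoulder angle there.

>>> {"op": "drive_tool", "data": {
  "series": [
    [0,0,0.002,-0.05,0,0,0],
    [0,0,0,-0.05,0,0,0],
    [0,0,0,-0.04,0,0,0],
    [0,0,0,-0.03,0,0,0],
    [0,0,0,0,0,0,0],
    [0,0,0,0,0,0,0],
    [0,0,0,0,0,0,0],
    [0,0,0,0,0,0,0],
    [0,0,0,0,0,0,0],
    [0,0,0,0,0,0,0]
  ]
}}

```text
t: 26.65
tcp_pos: [556.5, 155.4, 100.5]
eef_rot: [136.5, 89.3, 58.7]
contact_force: [3.0, 2.1, -2.3]
opening: 13.2
```

```bash
python3 - <<'E'
from h import *
from workcell import *
goal(sense(),(556.2,153.2,100.4),14.5)
E
```

```text
t 26.65 tcp [556.5 155.4 100.5] jaw 12.2 open 13.2 F [ 3.   2.1 -2.3] M [ 0.43 -0.52  0.38] q [ -1.  29. -27. 108.  17.  47. -24.]
shift now-axes [ 0.1 -0.8  2. ] after-turn axes [ 0.1 -0.9  2. ] turn deg [-2.3  -0.47 -0.47] rad [-0.04  -0.008 -0.008]
```

>>> {"op": "drive_tool", "data": {
  "series": [
    [0,-0.001,0.002,-0.03,0,0,0],
    [0,0,0,0,0,0,0],
    [0,0,0,0,0,0,0],
    [0,0,0,0,0,0,0],
    [0,0,0,0,0,0,0],
    [0,0,0,0,0,0,0],
    [0,0,0,0,0,0,0],
    [0,0,0,0,0,0,0],
    [0,0,0,0,0,0,0],
    [0,0,0,0,0,0,0]
  ]
}}

```text
t: 27.9
tcp_pos: [556.6, 155.2, 100.5]
eef_rot: [134.7, 89.1, 58.8]
contact_force: [1.9, 3.0, -3.5]
opening: 12.7
```

```bash
python3 - <<'E'
from h import *
from workcell import *
for i in range(2): goal(sense(),(556.2,153.2,100.4),15.5)
E
```

```text
t 27.9 tcp [556.6 155.2 100.5] jaw 14.1 open 12.7 F [ 1.9  3.  -3.5] M [ 0.43 -0.59  0.33] q [ -0.  29. -27. 108.  17.  47. -22.]
shift now-axes [ 0.1 -0.9  1.9] after-turn axes [ 0.1 -1.   1.8] turn deg [-1.4  -0.62 -0.64] rad [-0.024 -0.011 -0.011]
t 27.9 tcp [556.6 155.2 100.5] jaw 14.1 open 12.7 F [ 1.9  3.  -3.5] M [ 0.43 -0.59  0.33] q [ -0.  29. -27. 108.  17.  47. -22.]
shift now-axes [ 0.1 -0.9  1.9] after-turn axes [ 0.1 -1.   1.8] turn deg [-1.4  -0.62 -0.64] rad [-0.024 -0.011 -0.011]
```

>>> {"op": "drive_tool", "data": {
  "series": [
    [0,-0.001,0.002,-0.03,-0.01,-0.01,0],
    [0,0,0,0,0,0,0],
    [0,0,0,0,0,0,0],
    [0,0,0,0,0,0,0],
    [0,0,0,0,0,0,0],
    [0,0,0,0,0,0,0],
    [0,0,0,0,0,0,0],
    [0,0,0,0,0,0,0],
    [0,0,0,0,0,0,0],
    [0,0,0,0,0,0,0]
  ]
}}

```text
t: 29.15
tcp_pos: [556.6, 154.8, 100.5]
eef_rot: [129.9, 89.8, 55.8]
contact_force: [2.2, 2.4, -4.1]
opening: 12.3
```

```bash
python3 - <<'E'
from h import *
from workcell import *
goal(sense(),(556.2,153.2,100.4),15.5)
E
```

```text
t 29.15 tcp [556.6 154.8 100.5] jaw 16.0 open 12.3 F [ 2.2  2.4 -4.1] M [ 0.53 -0.6   0.3 ] q [ -1.  29. -27. 107.  17.  47. -21.]
shift now-axes [ 0.1 -0.9  1.4] after-turn axes [ 0.1 -0.8  1.4] turn deg [ 0.45 -0.16 -0.19] rad [ 0.008 -0.003 -0.003]
```

>>> {"op": "drive_tool", "data": {
  "series": [
    [0,-0.001,0.001,-0.03,0,0,0],
    [0,0,0,0,0,0,0],
    [0,0,0,0,0,0,0],
    [0,0,0,0,0,0,0],
    [0,0,0,0,0,0,0],
    [0,0,0,0,0,0,0],
    [0,0,0,0,0,0,0],
    [0,0,0,0,0,0,0],
    [0,0,0,0,0,0,0],
    [0,0,0,0,0,0,0]
  ]
}}

```text
t: 30.4
tcp_pos: [556.7, 154.6, 100.5]
eef_rot: [126.2, 89.6, 53.9]
contact_force: [3.2, 3.7, -3.8]
opening: 11.9
```

```bash
python3 - <<'E'
from h import *
from workcell import *
goal(sense(),(556.2,153.2,100.4),15.5)
E
```

```text
t 30.4 tcp [556.7 154.6 100.5] jaw 17.8 open 11.9 F [ 3.2  3.7 -3.8] M [ 0.52 -0.67  0.21] q [ -0.  29. -28. 107.  18.  47. -19.]
shift now-axes [ 0.  -0.9  1.2] after-turn axes [ 0.1 -0.9  1.2] turn deg [ 2.26 -0.24 -0.32] rad [ 0.04  -0.004 -0.006]
```

>>> {"op": "drive_tool", "data": {
  "series": [
    [0,-0.001,0.001,-0.03,0,0,0],
    [0,0,0,0,0,0,0],
    [0,0,0,0,0,0,0],
    [0,0,0,0,0,0,0],
    [0,0,0,0,0,0,0],
    [0,0,0,0,0,0,0],
    [0,0,0,0,0,0,0],
    [0,0,0,0,0,0,0],
    [0,0,0,0,0,0,0],
    [0,0,0,0,0,0,0]
  ]
}}

```text
t: 31.65
tcp_pos: [556.8, 154.5, 100.4]
eef_rot: [126.2, 89.4, 55.7]
contact_force: [2.7, 4.0, -4.9]
opening: 12.0
```

```bash
python3 - <<'E'
from h import *
from workcell import *
goal(sense(),(556.2,153.2,100.4),15.5)
E
```

```text
t 31.65 tcp [556.8 154.5 100.4] jaw 19.5 open 12.0 F [ 2.7  4.  -4.9] M [ 0.5  -0.6   0.04] q [  0.  29. -28. 108.  18.  47. -18.]
shift now-axes [ 0. -1.  1.] after-turn axes [ 0.  -0.9  1.1] turn deg [ 4.01 -0.34 -0.44] rad [ 0.07  -0.006 -0.008]
```

Moment falls to zero with the pads flat at jaw yaw ≈19.3°, so that is the shoulder: 1.53 rad from the start, inside the stated range. I'll back off toward 109.3°.

>>> {"op": "drive_tool", "data": {
  "series": [
    [0,-0.001,0.001,-0.08,0,0,0],
    [0,0,0,-0.15,0,0,0],
    [0,0,0,-0.16,0,0,0],
    [0,0,0,-0.16,0,0,0],
    [0,0,0,-0.16,0,0,0],
    [0,0,0,-0.16,0,0,0],
    [0,0,0,-0.16,0,0,0],
    [0,0,0,-0.16,0,0,0],
    [0,0,0,-0.15,0,0,0],
    [0,0,0,0,0,0,0]
  ]
}}

```text
t: 32.9
tcp_pos: [556.2, 153.6, 100.4]
eef_rot: [48.6, 89.4, 57.2]
contact_force: [2.9, 4.2, -4.9]
opening: 12.0
```

```bash
python3 - <<'E'
from h import *
from workcell import *
goal(sense(),(556.2,153.2,100.4),109.3)
E
```

```text
t 32.9 tcp [556.2 153.6 100.4] jaw 98.7 open 12.0 F [ 2.9  4.2 -4.9] M [ 0.75 -0.46  0.09] q [ 14.  34. -47. 107.  31.  52.  51.]
shift now-axes [ 0.  -0.4 -0.1] after-turn axes [ 0.  -0.4 -0.1] turn deg [-10.63   0.44  -0.42] rad [-0.186  0.008 -0.007]
```

>>> {"op": "drive_tool", "data": {
  "series": [
    [0,0,0,-0.06,0,0,0],
    [0,0,0,-0.06,0,0,0],
    [0,0,0,-0.04,0,0,0],
    [0,0,0,-0.015,0,0,0],
    [0,0,0,0,0,0,0],
    [0,0,0,0,0,0,0],
    [0,0,0,0,0,0,0],
    [0,0,0,0,0,0,0],
    [0,0,0,0,0,0,0],
    [0,0,0,0,0,0,0]
  ]
}}

```text
t: 34.15
tcp_pos: [556.3, 153.5, 100.4]
eef_rot: [31.5, 89.4, 49.7]
contact_force: [2.4, 4.3, -4.0]
opening: 11.7
```

```bash
python3 - <<'E'
from h import *
from workcell import *
goal(sense(),(556.2,153.2,100.4),109.3)
E
```

```text
t 34.15 tcp [556.3 153.5 100.4] jaw 108.1 open 11.7 F [ 2.4  4.3 -4. ] M [ 0.81 -0.51  0.1 ] q [ 15.  35. -49. 107.  32.  53.  59.]
shift now-axes [ 0.  -0.2 -0.1] after-turn axes [ 0.  -0.2 -0.2] turn deg [-1.15  0.52 -0.31] rad [-0.02   0.009 -0.005]
```

>>> {"op": "drive_tool", "data": {
  "series": [
    [0,0,0,-0.015,0,0,0],
    [0,0,0,0,0,0,0],
    [0,0,0,0,0,0,1],
    [0,0,0,0,0,0,1],
    [0,0,0,0,0,0,1],
    [0,0,0,0,0,0,1],
    [-0.015,0,0,0,0,0,1],
    [-0.03,0,0,0,0,0,1],
    [-0.03,0,0,0,0,0,1],
    [-0.01,0,0,0,0,0,1]
  ]
}}

```text
t: 35.4
tcp_pos: [554.4, 150.2, 189.6]
eef_rot: [10.7, 89.8, 29.4]
contact_force: [0.3, 0.7, -0.3]
opening: 86.8
```

```bash
python3 - <<'E'
from h import *
from workcell import *
goal(sense(),(541,82,200),-12)
E
```

```text
t 35.4 tcp [554.4 150.2 189.6] jaw 108.6 open 86.8 F [ 0.3  0.7 -0.3] M [ 0.11 -0.11 -0.03] q [ 19.  29. -53. 103.  26.  61.  65.]
shift now-axes [-10.6 -60.3 -34.4] after-turn axes [-10.4  -1.1 -69.5] turn deg [-59.38   0.24   0.08] rad [-1.036e+00  4.000e-03  1.000e-03]
```

>>> {"op": "drive_tool", "data": {
  "series": [
    [-0.003,-0.009,-0.005,0.18,0,0,1],
    [0,-0.009,-0.003,0.18,0,0,1],
    [0,-0.01,-0.002,0.18,0,0,1],
    [0,-0.01,0,0.18,0,0,1],
    [0,-0.01,0.002,0.18,0,0,1],
    [0,-0.009,0.004,0.18,0,0,1],
    [0,-0.008,0.005,0.18,0,0,1],
    [0,0,0.01,0.18,0,0,1],
    [0,0,0.01,0.18,0,0,1],
    [0,0,0.01,0.18,0,0,1]
  ]
}}

```text
t: 36.65
tcp_pos: [548.8, 52.5, 192.0]
eef_rot: [160.9, 89.9, 73.1]
contact_force: [0.1, 0.3, 0.2]
opening: 88.0
```

```bash
python3 - <<'E'
from h import *
from workcell import *
import pickle
goal(sense(),(541,82,200),-12)
w=snapshot('wrist'); t=snapshot('top'); pickle.dump((w,t),open('w4.pkl','wb'))
cv2.imwrite('pics/w4.png',np.hstack([cv2.resize(w['frame'],(480,360)),cv2.resize(t['frame'][200:290,230:350],(320,360))]))
x,y=proj(w,[[556.1,153.5,126.5]])[0].astype(int); print(x,y)
f=w['frame'].astype(np.float32); k=cv2.GaussianBlur(f[...,2]-f[...,1],(5,5),0); m=np.zeros(k.shape,np.uint8); sl=np.s_[max(y-60,0):y+60,x-75:x+75]; m[sl]=(k[sl]>2)*255
print(rect(w,m,126.5)[:3])
E
```

```text
t 36.65 tcp [548.8  52.5 192. ] jaw 2.2 open 88.0 F [0.1 0.3 0.2] M [-0.05 -0.02 -0.03] q [ 13.  20. -30. 106.  12.  56. -21.]
shift now-axes [ -8.   -6.6 -29.8] after-turn axes [ -8.  -13.8 -27.2] turn deg [14.22 -0.11 -0.02] rad [ 0.248 -0.002 -0.   ]
343 103
(array([557.7748 , 152.72432], dtype=float32), [np.float32(12.073154), np.float32(81.69677)], np.float32(18.86033))
```

View pics/w4.png

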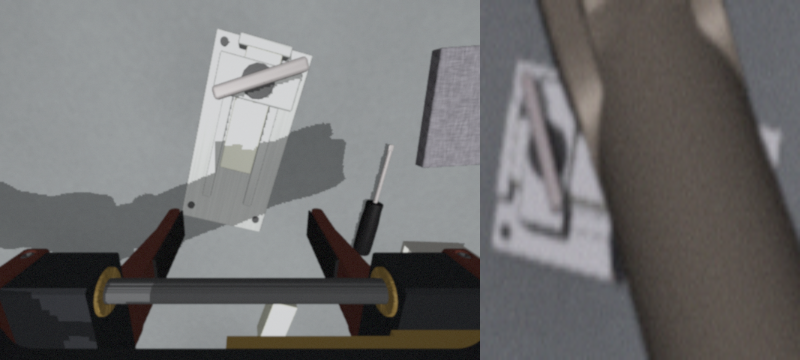

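The wrist view shows the bar at yaw 18.9° (17.2° by the same method before turning), the block's near end at about (295,220)-(339,229) and the far end under the bridge. One last numeric check, then I hand in.

```bash
python3 - <<'E'
from h import *
from workcell import *
import pickle
w,t=pickle.load(open('w4.pkl','rb')); w3=pickle.load(open('w3.pkl','rb'))[0]
a=np.radians(78.05);O=np.array([556.1,153.5]);ex=np.array([np.cos(a),np.sin(a)]);ey=np.array([-ex[1],ex[0]])
H=lambda p:np.c_[(p[:,:2]-O)@ex,(p[:,:2]-O)@ey].round(1)
print('near end now',H(ray(w,[(295,220),(339,229)],52)).tolist(),'before screw',H(ray(w3,[(305,264),(351,264)],52)).tolist())
s=sense(); print(s['t'],s['tcp_pos'].round(1),s['joint_vel'].round(1),s['opening'])
sign_off()
E
```

```text
near end now [[-101.8, 15.3], [-100.2, -26.3]] before screw [[-104.7, 18.9], [-104.4, -23.6]]
36.75 [548.9  51.6 192. ] [ 0.1  0.2 -2.4  0.1  0.3  0.1  7.3] 87.46318607634251
the job is handed in; nothing more can be done
```

The long block is in the holder against the end stop, the screw was bottomed and then backed off about a quarter turn, and the gripper is open and clear. I handed the job in at about 36.8 s with no verdict reported.

- **Block:** I laid it between the rails without dropping it and slid it in under the bridge. It stopped within 0.5 mm of the predicted home position, with the contact force rising to about 10 N. A wrist picture then put its near end at holder x of about -104.5 mm, against -105 mm expected.
- **Screw:** It bottomed about 1.53 rad clockwise from the start, inside the stated range. The moment reached 1.2 N m and the bar twisted briefly in the jaws, to about 16 mm opening. I unwound to find the shoulder, at a jaw yaw of about 18–19.5°.
- **Back-off:** The jaw was at about 108.8° when I let go, so the back-off is about 90° ± 1.5°. The wrist camera agreed, reading a net bar turn from the start of +1.7° against +1.8° from the arm.

Two checks were weaker than the rest:
- **Near end, last picture:** Rough hand-picked pixels put it at x of about -101 mm and y about 3 mm lower than before. That would be 4 mm past home, through the stop, so I put it down to the coarse pixels, though I did not re-measure. The arm was also still turning slowly when I took that picture.
- **Other objects:** I did not measure the short block, bottle, timer or screwdriver at the end. Every commanded path stayed clear of them and no unexpected contact force showed.

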